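# Hand the polished rings over to the setter, in reverse order

## Robot

A 7-joint arm with a two-finger parallel gripper is mounted at the origin on the work surface. World frame = base frame: x ahead of the robot, y to its left, z up, the work surface at z = 0. Lengths are in m, angles in rad, forces in N, time in s.
With the tool pointing down it reaches from about 0.425 to 1.025 m from the base axis. Payload 9.4 kg.
Tool frame: the origin (TCP) lies at the very end of the fingers, on their centre line; the grasp point (between the pads) lies 19 mm behind it; z points along the fingers, x is the direction in which the jaws open and shut, and the axes are right-handed (so a half turn about z gives the same grasp; the last joint's range is limited). The gripper opens to 85 mm and grips with 20 to 120 N. Pads are 22 mm wide; open, the fingers measure 114 mm over their backs; the gripper's body (76 mm by 85 mm) begins 54 mm behind the grasp point. The pads swing forward as they close: fully open they stand 13 mm farther back than shut.
Start: joints at [-1.231, 0.599, -0.003, 1.599, 0.002, 0.943, -0.08], TCP at [0.294, 0.663, 0.231] pointing down, gripper open.
Joint ranges: [-2.57, 2.57], [-0.35, 1.97], [-1.29, 1.29], [0.11, 2.56], [-1.05, 4.19], [0.11, 1.86], [-2.63, 2.63]. Speed limits (rad/s): [2.22, 2.22, 3.01, 3.01, 3.14, 3.14, 3.14].

## Interface

Orientations are given as a 3x3 rotation matrix whose columns are the frame's x, y, z axes.
In Python, from workcell import * gives the robot as it stands.
- The arm moves only by the tool arm_command, never from a script. Its arguments are lists of equal length, an entry for each row: "travel": the shift along the tool's x, y, z in mm, a list of three; "rotation": the turn, a rotation vector about the tool's x, y, z in rad, a list of three; "grip": the finger opening in mm, from 0 to 85.4. A call has 1 to 10 rows; each row is the pose to reach, as a shift and turn from the pose commanded when the call began, along the tool's axes at that moment; what a row does not reach only later rows make up. A row lasts 1/8 s, in which the tool goes at most 62.5 mm and 10.7 degrees, less where a joint would pass 70% of its speed; a pose out of reach is approached as far as the arm can. A call with a gripper value outside its range is refused whole. The fingers move at their own pace and stop on an object; "grip_force" is the grip in N (left out, the last holds). Time passes only in rows, so rows that repeat a pose let the fingers close. It gives the time, the measured TCP pose, the force and the opening at its end, in the units of the state.
- observe(): the state, without advancing time (a new reading comes with each control period).
- grab_frame(name): name is "scene" or "top" or "wrist"; returns (picture, depth): 384x512x3 uint8, red, green, blue; 384x512 float32, m along the optical axis (not along the pixel's ray), 0 where there is no reading.
- camera_info(name): a dict with "mtx" (3x3 intrinsics, pixels), "cam_to_world" (4x4, takes a point from camera to world coordinates). Camera axes: x right, y down, z forward; pixel columns grow to the right and rows downward; lengths in m; the calibration is good to about 2 mm. A picture is of the moment at which its call begins: read the wrist's pose just before it. camera_info takes no time and is no camera call; for the wrist camera it gives the pose at the moment of the call.
- sign_off(): hands the job in, once; it reports no verdict.
Trained networks look in the newest picture that a camera, given by its name, has taken for a name from the list of things; names that differ only in an ending like _2 or _b are one class to them, and where a whole thing is asked for, a point or a joint stands for the part that bears it (a point fixed in the world has none). Each returns a list of dicts, best first, with "score" (0 to 1); they miss things now and then, are a little off and sometimes report something else, mostly with a low value. They report only what shows in the picture. A call takes as long as a camera call.
- boxes_of(name, camera): "bbox" ([left, top, right, bottom] in pixels, round what is visible of it).
- trace(name, camera): "region" (384x512 bool, what is visible of it) and "bbox" ([left, top, right, bottom] in pixels, round what is visible of it).
- place_of(name, camera): "location" ([column, row] in pixels: a listed point, or the origin of a listed thing).
The state is a dict: "t": time; "qpos": joint angles; "joint_vel": joint speeds; "joint_efforts": joint torques, N m; "eef_pos": TCP position; "tcp_rot": TCP orientation; "force": force on the tool from outside, world axes, zero at the start; "torque": the same for the moment, N m; "width": opening from 0.0 (shut) to 1.0 (fully open).
Only numpy, scipy, OpenCV 4.12 (cv2) and the standard library are available. Lean on these libraries where they do the work, as an engineer would, in place of code of your own. Each camera call takes 0.05 s, during which the arm holds its last target. There are 200 camera calls.

## Task

Move the four ring clamps from the coloured cups of the steel rack into the pockets of the wooden rack, in the reverse of the order they start in: seen from the robot, the left-most clamp goes into the right-most pocket, the second from the left into the second pocket from the right, and so on, one clamp in each pocket. Keep the clamps upright, set each one down gently (without dropping it) on the floor of its pocket, and leave them all standing still.

Things in the scene. Friction and masses are not known exactly. Their poses are not given: they have to be found in the camera images.
- polish_rack: source rack, fixed, nearer or farther than the wooden one: dark steel strip 64 x 250 mm, 8 mm thick, with four coloured square cups in a row. Origin: centre of its underside, on the table; y along the row to the robot's left, x away from the robot (yaw within 0.15 rad). Cup centres at y = +87, +29, -29, -87 mm
- setting_rack: destination rack, fixed: light wooden block 64 x 250 mm, 30 mm high, four square pockets in a row, empty at the start. Origin: centre of its underside, on the table; y along the row to the robot's left, x away from the robot (yaw within 0.15 rad). Pocket centres at y = +87, +29, -29, -87 mm; pockets 48 x 48 mm, floor 12 mm above the origin, walls up to 30 mm
- clamp_red: red ring clamp, loose, upright in the red cup: round red handle, brass band low down, wooden jaws on top holding a gold ring. 116 mm high, 80 to 170 g; foot 30 mm wide, handle 28 mm in diameter from 12 to 88 mm above the foot (grip here), jaws 21 x 22 mm up to 102 mm, ring above. Origin: centre of the foot's underside; z up along the clamp
- clamp_blue: blue ring clamp, loose, upright in the blue cup: round blue handle, brass band low down, wooden jaws on top holding a gold ring. 116 mm high, 80 to 170 g; foot 30 mm wide, handle 28 mm in diameter from 12 to 88 mm above the foot (grip here), jaws 21 x 22 mm up to 102 mm, ring above. Origin: centre of the foot's underside; z up along the clamp
- clamp_green: green ring clamp, loose, upright in the green cup: round green handle, brass band low down, wooden jaws on top holding a gold ring. 116 mm high, 80 to 170 g; foot 30 mm wide, handle 28 mm in diameter from 12 to 88 mm above the foot (grip here), jaws 21 x 22 mm up to 102 mm, ring above. Origin: centre of the foot's underside; z up along the clamp
- clamp_yellow: yellow ring clamp, loose, upright in the yellow cup: round yellow handle, brass band low down, wooden jaws on top holding a gold ring. 116 mm high, 80 to 170 g; foot 30 mm wide, handle 28 mm in diameter from 12 to 88 mm above the foot (grip here), jaws 21 x 22 mm up to 102 mm, ring above. Origin: centre of the foot's underside; z up along the clamp
- cup_red: red square cup fixed on the steel source rack, 54 x 54 mm outside, 46 mm inside, 20 mm high, floor 4 mm thick; the red clamp stands in it at the start. Origin: centre of its underside, on the steel strip. Cups come in any order along the rack and stay there
- cup_blue: blue square cup fixed on the steel source rack, 54 x 54 mm outside, 46 mm inside, 20 mm high, floor 4 mm thick; the blue clamp stands in it at the start. Origin: centre of its underside, on the steel strip. Cups come in any order along the rack and stay there
- cup_green: green square cup fixed on the steel source rack, 54 x 54 mm outside, 46 mm inside, 20 mm high, floor 4 mm thick; the green clamp stands in it at the start. Origin: centre of its underside, on the steel strip. Cups come in any order along the rack and stay there
- cup_yellow: yellow square cup fixed on the steel source rack, 54 x 54 mm outside, 46 mm inside, 20 mm high, floor 4 mm thick; the yellow clamp stands in it at the start. Origin: centre of its underside, on the steel strip. Cups come in any order along the rack and stay there

How it is judged:
At the end, for the whole second after the job is handed in: Every clamp stands upright (0.1 rad) and still on the floor of its pocket of the wooden rack (within 14 mm of the pocket's centre along each rack axis, 5 mm in height), in reverse order: k-th from the left at the start, k-th from the right at the end (((y of cup_red in the frame of polish_rack between 0.075 and 0.099 m and y of clamp_red in the frame of setting_rack between -0.101 and -0.073 m) or (y of cup_red in the frame of polish_rack between 0.017 and 0.041 m and y of clamp_red in the frame of setting_rack between -0.043 and -0.015 m) or (y of cup_red in the frame of polish_rack between -0.041 and -0.017 m and y of clamp_red in the frame of setting_rack between 0.015 and 0.043 m) or (y of cup_red in the frame of polish_rack between -0.099 and -0.075 m and y of clamp_red in the frame of setting_rack between 0.073 and 0.101 m)) and x of clamp_red in the frame of setting_rack between -0.014 and 0.014 m and z of clamp_red in the frame of setting_rack between 0.007 and 0.017 m and angle between each of clamp_red, clamp_blue, clamp_green, clamp_yellow's own z axis and vertical below 0.1 rad and linear speed of each of clamp_red, clamp_blue, clamp_green, clamp_yellow below 0.03 m/s and angular speed of each of clamp_red, clamp_blue, clamp_green, clamp_yellow below 0.3 rad/s and ((y of cup_blue in the frame of polish_rack between 0.075 and 0.099 m and y of clamp_blue in the frame of setting_rack between -0.101 and -0.073 m) or (y of cup_blue in the frame of polish_rack between 0.017 and 0.041 m and y of clamp_blue in the frame of setting_rack between -0.043 and -0.015 m) or (y of cup_blue in the frame of polish_rack between -0.041 and -0.017 m and y of clamp_blue in the frame of setting_rack between 0.015 and 0.043 m) or (y of cup_blue in the frame of polish_rack between -0.099 and -0.075 m and y of clamp_blue in the frame of setting_rack between 0.073 and 0.101 m)) and x of clamp_blue in the frame of setting_rack between -0.014 and 0.014 m and z of clamp_blue in the frame of setting_rack between 0.007 and 0.017 m and ((y of cup_green in the frame of polish_rack between 0.075 and 0.099 m and y of clamp_green in the frame of setting_rack between -0.101 and -0.073 m) or (y of cup_green in the frame of polish_rack between 0.017 and 0.041 m and y of clamp_green in the frame of setting_rack between -0.043 and -0.015 m) or (y of cup_green in the frame of polish_rack between -0.041 and -0.017 m and y of clamp_green in the frame of setting_rack between 0.015 and 0.043 m) or (y of cup_green in the frame of polish_rack between -0.099 and -0.075 m and y of clamp_green in the frame of setting_rack between 0.073 and 0.101 m)) and x of clamp_green in the frame of setting_rack between -0.014 and 0.014 m and z of clamp_green in the frame of setting_rack between 0.007 and 0.017 m and ((y of cup_yellow in the frame of polish_rack between 0.075 and 0.099 m and y of clamp_yellow in the frame of setting_rack between -0.101 and -0.073 m) or (y of cup_yellow in the frame of polish_rack between 0.017 and 0.041 m and y of clamp_yellow in the frame of setting_rack between -0.043 and -0.015 m) or (y of cup_yellow in the frame of polish_rack between -0.041 and -0.017 m and y of clamp_yellow in the frame of setting_rack between 0.015 and 0.043 m) or (y of cup_yellow in the frame of polish_rack between -0.099 and -0.075 m and y of clamp_yellow in the frame of setting_rack between 0.073 and 0.101 m)) and x of clamp_yellow in the frame of setting_rack between -0.014 and 0.014 m and z of clamp_yellow in the frame of setting_rack between 0.007 and 0.017 m); the robot touches nothing.
It fails at once if a ring clamp is dropped: out of the fingers it falls faster than 0.7 m/s (a fall of more than about 25 mm) ((linear speed of clamp_red above 0.7 m/s and contact force between clamp_red and the fingers below 0.05 N) or (linear speed of clamp_blue above 0.7 m/s and contact force between clamp_blue and the fingers below 0.05 N) or (linear speed of clamp_green above 0.7 m/s and contact force between clamp_green and the fingers below 0.05 N) or (linear speed of clamp_yellow above 0.7 m/s and contact force between clamp_yellow and the fingers below 0.05 N)).
It fails at once if a ring clamp is tipped over (more than about 50 degrees from upright) (angle between any of clamp_red, clamp_blue, clamp_green, clamp_yellow's own z axis and vertical above 0.9 rad).
It fails at once if a ring clamp strikes or is pressed onto the wooden rack with more than 60 N (contact force between any of clamp_red, clamp_blue, clamp_green, clamp_yellow and setting_rack above 60 N).
It also fails if it takes over 106 s, if anything falls off the work surface, if the arm or the gripper's body presses on something with over 40 N, if the wrist force passes 120 N, or if a joint passes its speed limit or range.

## Working session

There is one attempt and no reset: what is moved stays moved. The work goes in short steps, Python scripts to look and compute and a tool call to move; the robot and the scene stay as the last step left them, time stands still between calls to the robot, and variables do not carry over. Pictures are saved under pics/ and viewed, about 12 in all and at most 16, crops included, and the job is handed in when it is done.

Besides the shell and the picture viewer there is one more tool, called as name(argument=value, ...) on one line, values as JSON. arm_command: Moves the arm, as the interface text tells. Its arguments: {"type":"object","properties":{"travel":{"type":"array","items":{"type":"array","items":{"type":"number"}}},"rotation":{"type":"array","items":{"type":"array","items":{"type":"number"}}},"grip":{"type":"array","items":{"type":"number"}},"grip_force":{"type":"number"}},"required":["travel","rotation","grip"]}

```bash
ls; mkdir -p pics
python3 - <<'E'
from workcell import *
import cv2,numpy as np
s=observe();print(s)
ims=[]
for c in("scene","top"):
    p,d=grab_frame(c);ims.append(p)
    i=camera_info(c);print(c,np.round(i["mtx"],1).tolist(),np.round(i["cam_to_world"],3).tolist())
    for n in("clamp_red","clamp_blue","clamp_green","clamp_yellow","cup_red","cup_blue","cup_green","cup_yellow","setting_rack","polish_rack"):
        print(n,[(np.round(x["location"]).tolist(),round(float(x["score"]),2)) for x in place_of(n,c)[:2]])
cv2.imwrite("pics/a.png",cv2.resize(np.vstack(ims),(450,675)[:2])[:, :, ::-1]) if 0 else cv2.imwrite("pics/a.png",cv2.resize(np.hstack(ims),(800,300))[:,:,::-1])
E
```

```text
pics
{'t': 0.0, 'qpos': array([-1.23069381,  0.60012784, -0.00253727,  1.60013087,  0.00179891,
        0.94288091, -0.07979532]), 'joint_vel': array([-0.00043868, -0.00034695, -0.00064037,  0.00046428,  0.00054554,
        0.00100209,  0.00065391]), 'joint_efforts': array([ 1.39780524e-03, -7.76471186e+01,  1.56565614e+00, -2.58004582e+01,
        1.24278531e-02,  9.03088338e-03, -3.48556034e-05]), 'eef_pos': array([0.2933373 , 0.66249682, 0.23041472]), 'tcp_rot': array([[ 4.04785730e-01,  9.14411435e-01, -4.90666985e-04],
       [ 9.14410273e-01, -4.04786001e-01, -1.46486996e-03],
       [-1.53810897e-03,  1.44287523e-04, -9.99998807e-01]]), 'force': array([ 0.67251685, -0.02858839, -0.07028125]), 'torque': array([ 0.01034935,  0.03551299, -0.04519047]), 'width': 1.0004462218423082}
scene [[484.1, 0.0, 251.9], [0.0, 484.1, 191.3], [0.0, 0.0, 1.0]] [[0.867, 0.389, -0.313, 0.785], [0.499, -0.69, 0.525, -0.413], [-0.012, -0.611, -0.792, 0.622], [0.0, 0.0, 0.0, 1.0]]
clamp_red [([207.0, 171.0], 0.6)]
clamp_blue [([251.0, 134.0], 0.86)]
clamp_green [([229.0, 153.0], 0.78)]
clamp_yellow [([268.0, 114.0], 0.8)]
cup_red [([211.0, 175.0], 0.72)]
cup_blue [([249.0, 133.0], 0.59), ([206.0, 173.0], 0.38)]
cup_green [([229.0, 156.0], 0.93)]
cup_yellow [([269.0, 115.0], 0.86)]
setting_rack [([321.0, 217.0], 0.79)]
polish_rack [([242.0, 144.0], 0.95)]
top [[409.7, 0.0, 255.6], [0.0, 409.7, 191.3], [0.0, 0.0, 1.0]] [[0.02, -0.982, 0.189, 0.443], [-1.0, -0.02, -0.001, -0.004], [0.005, -0.189, -0.982, 0.679], [0.0, 0.0, 0.0, 1.0]]
clamp_red [([257.0, 256.0], 0.77)]
clamp_blue [([185.0, 253.0], 0.71)]
clamp_green [([224.0, 257.0], 0.67)]
clamp_yellow [([152.0, 246.0], 0.72)]
cup_red [([263.0, 258.0], 0.93), ([222.0, 252.0], 0.31)]
cup_blue [([186.0, 250.0], 0.83)]
cup_green [([224.0, 253.0], 0.58)]
cup_yellow [([153.0, 249.0], 0.65)]
setting_rack []
polish_rack [([205.0, 252.0], 0.59)]
```

View pics/a.png

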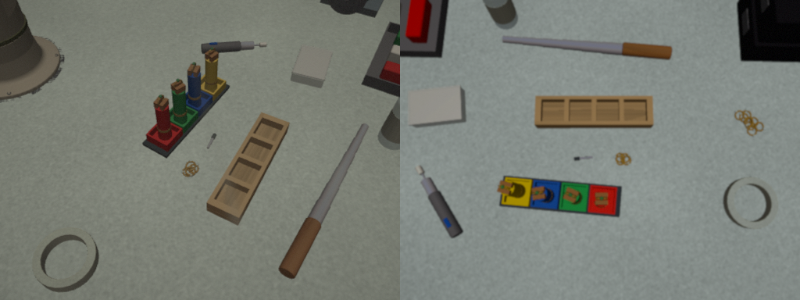

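```bash
cat > h.py <<'E'
from workcell import *
import cv2,numpy as np
def cloud(c):
    i=camera_info(c);p,d=grab_frame(c)
    v,u=np.mgrid[:384,:512];K=i["mtx"]
    P=np.stack([(u-K[0,2])/K[0,0]*d,(v-K[1,2])/K[1,1]*d,d],-1)
    T=i["cam_to_world"];W=P@T[:3,:3].T+T[:3,3];W[d==0]=np.nan
    return p,W
def circ(X):
    A=np.c_[2*X,np.ones(len(X))];s=np.linalg.lstsq(A,(X**2).sum(1),rcond=None)[0]
    return s[:2],np.sqrt(s[2]+s[:2]@s[:2])
def reg(n,c):
    r=trace(n,c);return (r[0]["region"],r[0]["score"]) if r else (None,0)
E
python3 - <<'E'
from h import *
for c in("scene","top"):
    p,W=cloud(c);z=W[...,2]
    tb=W[(z>-.01)&(z<.01)];print(c,"table z",np.median(tb[:,2]))
    for n in("setting_rack","polish_rack"):
        m,s=reg(n,c)
        if m is None: print(n,"none");continue
        Q=W[m];Q=Q[~np.isnan(Q[:,0])]
        lo,hi=(.022,.04) if n[0]=="s" else (.018,.035)
        h=Q[(Q[:,2]>lo)&(Q[:,2]<hi)]
        r=cv2.minAreaRect((h[:,:2]*1000).astype(np.float32));fl=Q[(Q[:,2]>.005)&(Q[:,2]<.018)]
        print(n,s,len(h),r,"z top",np.median(h[:,2]),"floor",np.median(fl[:,2]) if len(fl) else 0)
    for n in("yellow","blue","green","red"):
        m,s=reg("clamp_"+n,c)
        if m is not None:
            Q=W[m];Q=Q[~np.isnan(Q[:,0])]
            h=Q[(Q[:,2]>.045)&(Q[:,2]<.095)];t=Q[Q[:,2]>.105]
            print(n,round(s,2),len(h),[np.round(q,4) for q in circ(h[:,:2])] if len(h)>8 else "", "top mean",np.round(t.mean(0),4) if len(t) else 0,"zmax",np.percentile(Q[:,2],99.5))
        m,s=reg("cup_"+n,c)
        if m is not None:
            Q=W[m];Q=Q[~np.isnan(Q[:,0])];Q=Q[(Q[:,2]>.018)&(Q[:,2]<.033)]
            if len(Q): print("   cup",round(s,2),cv2.minAreaRect((Q[:,:2]*1000).astype(np.float32)),np.percentile(Q[:,2],90))
E
```

```text
scene table z 0.0005651467404079735
setting_rack 0.81 3101 ((654.3035278320312, 8.19427490234375), (64.61871337890625, 250.98851013183594), 1.2442617416381836) z top 0.030173106415402384 floor 0.012697750781972883
polish_rack 0.82 0 ((0.0, 0.0), (0.0, 0.0), 0.0) z top nan floor 0.008060096204995426
yellow 0.92 354 [array([0.4829, 0.1597]), np.float64(0.0128)] top mean [0.4847 0.1571 0.1136] zmax 0.12727383850730567
blue 0.82 364 [array([0.4741, 0.1004]), np.float64(0.0131)] top mean [0.4759 0.098  0.1139] zmax 0.12741809222567715
   cup 0.86 ((478.530029296875, 101.58657836914062), (54.16421890258789, 51.49410629272461), 84.9601821899414) 0.02921310770109422
green 0.56 379 [array([0.4721, 0.0429]), np.float64(0.013)] top mean [0.4735 0.0404 0.1142] zmax 0.12788720206397342
   cup 0.72 ((471.96551513671875, 44.171661376953125), (63.073997497558594, 55.965816497802734), 87.95767211914062) 0.02935356216019953
red 0.89 390 [array([ 0.4667, -0.0102]), np.float64(0.0132)] top mean [ 0.4686 -0.0124  0.1139] zmax 0.1275138841904094
   cup 0.59 ((468.0384521484375, -13.560224533081055), (54.9
[... 666 characters left out ...]
17), 86.86432647705078) 0.029215331629995345
blue 0.88 96 [array([0.4719, 0.1022]), np.float64(0.0138)] top mean [0.4715 0.1008 0.1155] zmax 0.1281591022371753
   cup 0.69 ((474.0152587890625, 103.626220703125), (54.217041015625, 53.83671569824219), 85.84357452392578) 0.029275516878642827
green 0.65 37 [array([0.4698, 0.0447]), np.float64(0.0138)] top mean [0.4695 0.0441 0.1161] zmax 0.12936166593715456
   cup 0.76 ((469.9969177246094, 46.02770233154297), (54.223297119140625, 54.032752990722656), 85.7864990234375) 0.029420716560661676
red 0.59 6  top mean [ 0.4643 -0.0088  0.1156] zmax 0.12880015185909452
   cup 0.85 ((465.8253479003906, -11.843597412109375), (53.8127555847168, 53.695655822753906), 86.03622436523438) 0.029363825426404457
  return _methods._mean(a, axis=axis, dtype=dtype,
  ret = ret.dtype.type(ret / rcount)
```

```bash
cat > plan.py <<'E'
import sys,numpy as np
from scipy.spatial.transform import Rotation as Ro
from workcell import *
def plan(x,y,z,yaw):
    s=observe();R=np.array(s["tcp_rot"])
    c,n=np.cos(yaw),np.sin(yaw);Rt=np.array([[c,n,0],[n,-c,0],[0,0,-1]])
    print("t",s["t"],"pos",np.round(s["eef_pos"],4),"w",round(s["width"],3),"F",np.round(s["force"],1))
    print("travel",np.round(R.T@(np.array([x,y,z])-s["eef_pos"])*1000,1),"rot",np.round(Ro.from_matrix(R.T@Rt).as_rotvec(),3))
plan(*map(float,sys.argv[1:]))
E
python3 plan.py .4817 .1608 .22 -.071
```

```text
t 2.2 pos [0.2935 0.6629 0.2313] w 0.999 F [-0.5 -0.2 -0.2]
travel [-383.   375.3   11.3] rot [ 0.    -0.     1.225]
```

arm_command(travel=[[-40,40,1],[-80,78,2],[-120,117,4],[-160,156,5],[-200,195,6],[-240,234,7],[-280,273,8],[-320,312,9],[-360,351,10],[-383,375,11]], rotation=[[0,0,0.125],[0,0,0.25],[0,0,0.375],[0,0,0.5],[0,0,0.625],[0,0,0.75],[0,0,0.875],[0,0,1.0],[0,0,1.125],[0,0,1.225]], grip=[85,85,85,85,85,85,85,85,85,85], grip_force=40)

```text
t: 3.45
eef_pos: [0.4821, 0.1581, 0.2207]
tcp_rot: [[0.997, -0.077, 0.001], [-0.077, -0.997, -0.0], [0.001, -0.0, -1.0]]
force: [1.0, 0.8, 0.6]
width: 0.992
```

```bash
python3 plan.py .4817 .1608 .066 -.071
python3 - <<'E'
from h import *
p,W=cloud("wrist");cv2.imwrite("pics/b.png",p[:,:,::-1])
for n in("yellow","blue","green","red"):
    m,s=reg("clamp_"+n,"wrist")
    if m is None: continue
    Q=W[m];Q=Q[~np.isnan(Q[:,0])];h=Q[(Q[:,2]>.03)&(Q[:,2]<.095)];t=Q[Q[:,2]>.095]
    print(n,s,len(h),circ(h[:,:2]) if len(h)>8 else 0,t.mean(0) if len(t) else 0,(t[:,:2].min(0)+t[:,:2].max(0))/2 if len(t) else 0)
E
```

```text
t 3.45 pos [0.4821 0.1581 0.2207] w 0.992 F [1.  0.8 0.6]
travel [ -0.8  -2.6 154.7] rot [-0.    -0.001 -0.006]
yellow 0.74 348 (array([0.48066394, 0.16188177]), np.float64(0.013776366621349385)) [0.48071879 0.16485275 0.11243783] [0.48051038 0.16248827]
blue 0.61 612 (array([0.47088353, 0.08748529]), np.float64(0.02703145592773669)) [0.47269768 0.10650397 0.11152004] [0.47192104 0.12178082]
green 0.64 485 (array([0.46849982, 0.03417911]), np.float64(0.022986473469369544)) [0.47026642 0.0498877  0.110826  ] [0.47014277 0.06307751]
```

View pics/b.png

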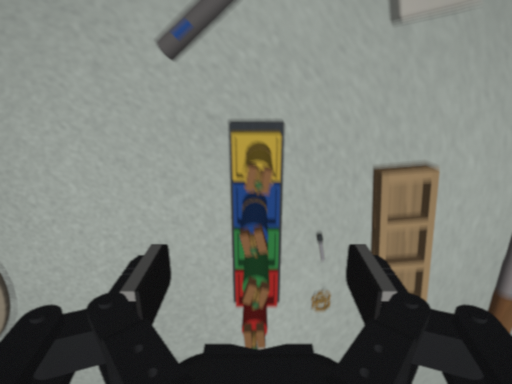

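arm_command(travel=[[-1.5,-3.6,0],[-1.5,-3.6,40],[-1.5,-3.6,80],[-1.5,-3.6,120],[-1.5,-3.6,145],[-1.5,-3.6,154.5],[-1.5,-3.6,154.5],[-1.5,-3.6,154.5],[-1.5,-3.6,154.5],[-1.5,-3.6,154.5]], rotation=[[0,0,-0.006],[0,0,-0.006],[0,0,-0.006],[0,0,-0.006],[0,0,-0.006],[0,0,-0.006],[0,0,-0.006],[0,0,-0.006],[0,0,-0.006],[0,0,-0.006]], grip=[85,85,85,85,85,85,60,40,20,10])

```text
t: 4.95
eef_pos: [0.4806, 0.1649, 0.0667]
tcp_rot: [[0.998, -0.065, 0.001], [-0.065, -0.998, 0.001], [0.001, -0.001, -1.0]]
force: [-0.1, 0.5, 7.1]
width: 0.31
```

```bash
python3 plan.py .4807 .1618 .066 -.071
```

```text
t 4.95 pos [0.4806 0.1649 0.0667] w 0.31 F [-0.1  0.5  7.1]
travel [0.3 3.1 0.7] rot [-0.001 -0.001  0.006]
```

arm_command(travel=[[0,0,0],[0,0,-5],[0,0,-25],[0,0,-60],[0,0,-95],[0,0,-130],[0,0,-140],[0,0,-140]], rotation=[[0,0,0],[0,0,0],[0,0,0],[0,0,0],[0,0,0],[0,0,0],[0,0,0],[0,0,0]], grip=[10,10,10,10,10,10,10,10])

```text
t: 5.95
eef_pos: [0.4801, 0.1648, 0.2061]
tcp_rot: [[0.998, -0.065, 0.001], [-0.065, -0.998, 0.001], [0.001, -0.001, -1.0]]
force: [0.2, 0.1, -1.7]
width: 0.309
```

```bash
python3 plan.py .654 -.0745 .207 .022;python3 - <<'E'
from h import *
p,W=cloud("scene");m,s=reg("clamp_yellow","scene");Q=W[m];Q=Q[~np.isnan(Q[:,0])]
s0=observe()["eef_pos"]
print(s,s0,"z",np.percentile(Q[:,2],[.5,99.5]));h=Q[(Q[:,2]>.19)&(Q[:,2]<.235)]
for a in(.14,.155,.165,.18,.2,.22):
    b=Q[abs(Q[:,2]-a)<.006]; print(a,len(b),np.round(b.mean(0),4) if len(b) else 0)
x0,y0,x1,y1=[int(v) for v in trace("clamp_yellow","scene")[0]["bbox"]]
cv2.imwrite("pics/c.png",cv2.resize(p[max(0,y0-60):y1+60,max(0,x0-80):x1+80],None,fx=3,fy=3)[:,:,::-1][:600,:800])
E
```

```text
t 5.95 pos [0.4801 0.1648 0.2061] w 0.309 F [ 0.2  0.1 -1.7]
travel [189.  227.6  -0.9] rot [-0.001 -0.001 -0.087]
0.94 [0.47952922 0.16453959 0.2049088 ] z [0.00051417 0.24141253]
0.14 0 0
0.155 94 [0.486  0.1505 0.157 ]
0.165 133 [0.4862 0.1515 0.1646]
0.18 124 [0.4862 0.1512 0.1802]
0.2 125 [0.486  0.1509 0.1999]
0.22 109 [0.4828 0.1494 0.2197]
```

View pics/c.png

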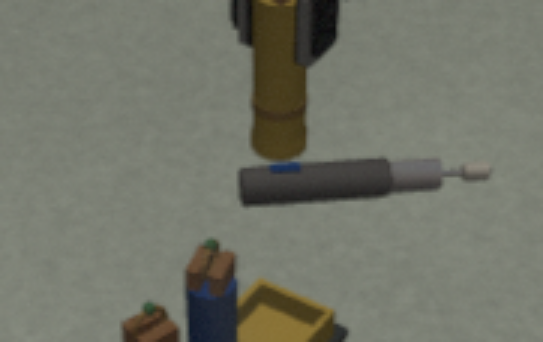

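arm_command(travel=[[20,24,0],[50,60,0],[85,102,0],[120,144,0],[150,180,0],[175,211,0],[187,225,0],[189,228,0],[189,228,0],[189,228,0]], rotation=[[0,0,-0.01],[0,0,-0.02],[0,0,-0.03],[0,0,-0.045],[0,0,-0.06],[0,0,-0.075],[0,0,-0.087],[0,0,-0.087],[0,0,-0.087],[0,0,-0.087]], grip=[10,10,10,10,10,10,10,10,10,10])

```text
t: 7.35
eef_pos: [0.6534, -0.0735, 0.2057]
tcp_rot: [[1.0, 0.024, -0.001], [0.024, -1.0, 0.001], [-0.001, -0.001, -1.0]]
force: [-1.2, 0.1, -0.7]
width: 0.31
```

```bash
python3 plan.py .654 -.0745 .068 .022
python3 - <<'E'
from h import *
p,W=cloud("wrist")
m,s=reg("setting_rack","wrist")
if m is not None:
    Q=W[m];Q=Q[~np.isnan(Q[:,0])];h=Q[(Q[:,2]>.022)&(Q[:,2]<.04)]
    print(s,len(h),cv2.minAreaRect((h[:,:2]*1000).astype(np.float32)),np.median(h[:,2]))
E
```

```text
t 7.35 pos [ 0.6534 -0.0735  0.2057] w 0.31 F [-1.2  0.1 -0.7]
travel [  0.7   1.2 137.7] rot [-0.001  0.001  0.002]
0.66 5521 ((653.25048828125, -17.892105102539062), (64.20519256591797, 194.7998504638672), 1.2486469745635986) 0.031007689963088447
```

arm_command(travel=[[1,1,35],[1,1,75],[1,1,110],[1,1,128],[1,1,136],[1,1,137.5],[1,1,137.5],[1,1,137.5],[1,1,137.5],[1,1,137.5]], rotation=[[0,0,0],[0,0,0],[0,0,0],[0,0,0],[0,0,0],[0,0,0],[0,0,0],[0,0,0],[0,0,0],[0,0,0]], grip=[10,10,10,10,10,10,10,32,50,85])

```text
t: 8.7
eef_pos: [0.6551, -0.0762, 0.0687]
tcp_rot: [[1.0, 0.022, 0.001], [0.022, -1.0, -0.0], [0.001, 0.0, -1.0]]
force: [-0.3, -0.3, 0.3]
width: 0.78
```

```bash
python3 plan.py .654 -.0745 .068 .022
```

```text
t 8.7 pos [ 0.6551 -0.0762  0.0687] w 0.78 F [-0.3 -0.3  0.3]
travel [-1.1 -1.7  0.7] rot [ 0.    -0.001 -0.   ]
```

arm_command(travel=[[0,0,0],[0,0,-20],[0,0,-60],[0,0,-110],[0,0,-140],[0,0,-140],[0,0,-140]], rotation=[[0,0,0],[0,0,0],[0,0,0],[0,0,0],[0,0,0],[0,0,0],[0,0,0]], grip=[85,85,85,85,85,85,85])

```text
t: 9.57
eef_pos: [0.6546, -0.076, 0.2086]
tcp_rot: [[1.0, 0.022, 0.0], [0.022, -1.0, 0.0], [0.0, -0.0, -1.0]]
force: [0.0, -0.2, 0.2]
width: 0.995
```

```bash
python3 plan.py .472 .1018 .208 -.071
cat > chk.py <<'E'
from h import *
import sys
c=np.array([.6525,.009]);a=.0217;R=np.array([[np.cos(a),-np.sin(a)],[np.sin(a),np.cos(a)]])
for cam in("top","scene"):
    p,W=cloud(cam)
    cv2.imwrite("pics/chk_%s_%s.png"%(sys.argv[1],cam),p[:,:,::-1])
    for n in("yellow","blue","green","red"):
        m,s=reg("clamp_"+n,cam)
        if m is None: print(cam,n,"none");continue
        Q=W[m];Q=Q[~np.isnan(Q[:,0])]
        o=[]
        for lo,hi in((.035,.065),(.065,.098)):
            h=Q[(Q[:,2]>lo)&(Q[:,2]<hi)]
            if len(h)>8: q,r=circ(h[:,:2]);o+=[np.round(q*1000,1),"rackmm",np.round((q-c)@R*1000,1),round(r*1000,1)]
        print(cam,n,round(s,2),"zmax",round(np.percentile(Q[:,2],99.5),4),*o)
E
python3 chk.py 1
```

```text
t 9.575 pos [ 0.6546 -0.076   0.2086] w 0.995 F [ 0.  -0.2  0.2]
travel [-178.6 -181.8    0.6] rot [-0.    -0.     0.093]
top yellow 0.66 zmax 0.128 [654.9 -79.1] rackmm [  0.5 -88.2] 13.8 [654.9 -79.1] rackmm [  0.5 -88.1] 13.6
top blue 0.77 zmax 0.1279 [471.9 102. ] rackmm [-178.6   96.9] 13.8 [471.5 100.7] rackmm [-178.9   95.6] 12.4
top green 0.8 zmax 0.1282 [469.7  45. ] rackmm [-182.   40.] 14.2 [469.7  44.7] rackmm [-182.    39.6] 13.7
top red none
scene yellow 0.75 zmax 0.1279 [657.1 -80.5] rackmm [  2.6 -89.6] 13.4 [657.2 -80.5] rackmm [  2.7 -89.6] 13.4
scene blue 0.6 zmax 0.2688 [473.9 100.3] rackmm [-176.5   95.2] 13.2 [474.5  99.1] rackmm [-176.   94.] 12.0
scene green 0.69 zmax 0.1273 [471.9  43. ] rackmm [-179.8   37.9] 13.3 [471.8  43.1] rackmm [-179.9   38. ] 13.2
scene red 0.75 zmax 0.1269 [466.7 -10.4] rackmm [-186.2  -15.4] 13.2 [466.8 -10.4] rackmm [-186.1  -15.3] 13.1
```

arm_command(travel=[[-30,-30,0],[-70,-71,0],[-110,-112,0],[-145,-147,0],[-170,-173,0],[-179,-182,0],[-179,-182,0],[-179,-182,0],[-179,-182,0]], rotation=[[0,0,0.015],[0,0,0.03],[0,0,0.05],[0,0,0.07],[0,0,0.093],[0,0,0.093],[0,0,0.093],[0,0,0.093],[0,0,0.093]], grip=[85,85,85,85,85,85,85,85,85])

```text
t: 11.2
eef_pos: [0.4728, 0.1009, 0.2083]
tcp_rot: [[0.997, -0.073, 0.001], [-0.073, -0.997, -0.0], [0.001, 0.0, -1.0]]
force: [0.6, 0.5, -0.6]
width: 0.992
```

```bash
python3 plan.py .472 .1015 .066 -.071
```

```text
t 11.2 pos [0.4728 0.1009 0.2083] w 0.992 F [ 0.6  0.5 -0.6]
travel [ -1.   -0.6 142.3] rot [ 0.    -0.001 -0.002]
```

arm_command(travel=[[-1,-0.5,30],[-1,-0.5,70],[-1,-0.5,110],[-1,-0.5,134],[-1,-0.5,142],[-1,-0.5,142],[-1,-0.5,142],[-1,-0.5,142],[-1,-0.5,142],[-1,-0.5,142]], rotation=[[0,0,0],[0,0,0],[0,0,0],[0,0,0],[0,0,0],[0,0,0],[0,0,0],[0,0,0],[0,0,0],[0,0,0]], grip=[85,85,85,85,85,60,40,20,10,10])

```text
t: 12.45
eef_pos: [0.4715, 0.1027, 0.0671]
tcp_rot: [[0.997, -0.071, 0.002], [-0.071, -0.997, 0.001], [0.001, -0.001, -1.0]]
force: [-0.9, -1.0, 6.3]
width: 0.306
```

arm_command(travel=[[0,0,0],[0,0,-5],[0,0,-25],[0,0,-60],[0,0,-95],[0,0,-130],[0,0,-140],[0,0,-140]], rotation=[[0,0,0],[0,0,0],[0,0,0],[0,0,0],[0,0,0],[0,0,0],[0,0,0],[0,0,0]], grip=[10,10,10,10,10,10,10,10])

```text
t: 13.45
eef_pos: [0.4709, 0.1027, 0.2066]
tcp_rot: [[0.998, -0.07, 0.001], [-0.07, -0.998, 0.001], [0.001, -0.001, -1.0]]
force: [1.0, 0.9, -0.7]
width: 0.308
```

```bash
python3 plan.py .6532 -.0195 .207 .022
```

```text
t 13.45 pos [0.4709 0.1027 0.2066] w 0.308 F [ 1.   0.9 -0.7]
travel [190.4 109.1  -0.3] rot [-0.001 -0.001 -0.092]
```

arm_command(travel=[[20,12,0],[55,32,0],[95,54,0],[135,77,0],[165,95,0],[183,105,0],[190,109,0],[190,109,0],[190,109,0],[190,109,0]], rotation=[[0,0,-0.01],[0,0,-0.025],[0,0,-0.045],[0,0,-0.065],[0,0,-0.08],[0,0,-0.092],[0,0,-0.092],[0,0,-0.092],[0,0,-0.092],[0,0,-0.092]], grip=[10,10,10,10,10,10,10,10,10,10])

```text
t: 14.7
eef_pos: [0.6523, -0.019, 0.2064]
tcp_rot: [[1.0, 0.022, -0.0], [0.022, -1.0, 0.0], [-0.0, -0.0, -1.0]]
force: [0.2, 0.3, -1.3]
width: 0.309
```

```bash
python3 plan.py .6532 -.0195 .068 .022
```

```text
t 14.7 pos [ 0.6523 -0.019   0.2064] w 0.309 F [ 0.2  0.3 -1.3]
travel [  0.9   0.6 138.4] rot [-0.  0. -0.]
```

arm_command(travel=[[0,0,35],[0,0,75],[0,0,110],[0,0,128],[0,0,136],[0,0,138],[0,0,138],[0,0,138],[0,0,138],[0,0,138]], rotation=[[0,0,0],[0,0,0],[0,0,0],[0,0,0],[0,0,0],[0,0,0],[0,0,0],[0,0,0],[0,0,0],[0,0,0]], grip=[10,10,10,10,10,10,10,32,50,85])

```text
t: 15.95
eef_pos: [0.653, -0.0198, 0.0686]
tcp_rot: [[1.0, 0.021, 0.001], [0.021, -1.0, 0.0], [0.001, -0.0, -1.0]]
force: [-0.3, 0.2, 0.4]
width: 0.774
```

arm_command(travel=[[0,0,0],[0,0,-20],[0,0,-60],[0,0,-110],[0,0,-140],[0,0,-140],[0,0,-140]], rotation=[[0,0,0],[0,0,0],[0,0,0],[0,0,0],[0,0,0],[0,0,0],[0,0,0]], grip=[85,85,85,85,85,85,85])

```text
t: 16.82
eef_pos: [0.6525, -0.0196, 0.2086]
tcp_rot: [[1.0, 0.021, 0.0], [0.021, -1.0, 0.0], [0.0, -0.0, -1.0]]
force: [0.6, -0.3, -0.6]
width: 0.992
```

```bash
python3 plan.py .470 .044 .208 -.071; python3 chk.py 2
```

```text
t 16.825 pos [ 0.6525 -0.0196  0.2086] w 0.992 F [ 0.6 -0.3 -0.6]
travel [-181.1  -67.5    0.6] rot [-0.    -0.     0.092]
top yellow 0.81 zmax 0.1282 [654.7 -78.9] rackmm [  0.3 -88. ] 13.6 [654.7 -79.1] rackmm [  0.3 -88.1] 13.5
top blue 0.59 zmax 0.2757 [652.7 -20.3] rackmm [ -0.4 -29.3] 13.7 [652.8 -20.2] rackmm [ -0.4 -29.2] 13.6
top green 0.66 zmax 0.1284 [469.7  45. ] rackmm [-182.   40.] 14.2 [469.2  44. ] rackmm [-182.5   38.9] 12.9
top red 0.65 zmax 0.1287 [464.1  -8.7] rackmm [-188.7  -13.6] 13.8
scene yellow 0.91 zmax 0.1281 [653.1 -70.1] rackmm [ -1.1 -79.1] 23.2 [657.1 -80.4] rackmm [  2.7 -89.4] 13.5
scene blue 0.71 zmax 0.0309
scene green 0.57 zmax 0.1268 [471.9  43. ] rackmm [-179.8   37.9] 13.3 [472.3  42.6] rackmm [-179.4   37.5] 12.7
scene red 0.65 zmax 0.1278 [466.7 -10.3] rackmm [-186.2  -15.3] 13.4 [466.7 -10.5] rackmm [-186.1  -15.4] 13.1
```

View pics/chk_2_scene.png

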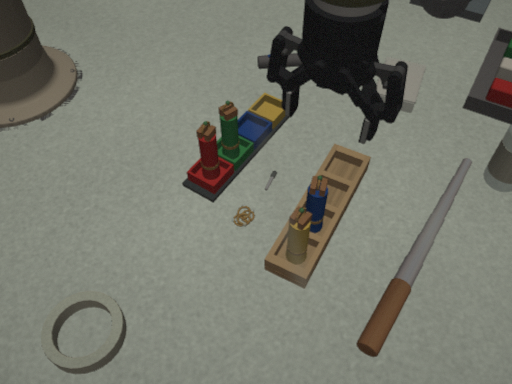

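Yellow (298,238) and blue (316,205) stand upright in the two right-hand pockets; green (229,130) and red (208,150) remain. Next is green.

arm_command(travel=[[-30,-11,0],[-70,-26,0],[-110,-41,0],[-145,-54,0],[-170,-64,0],[-181,-67.5,0],[-181,-67.5,0],[-181,-67.5,0],[-181,-67.5,0]], rotation=[[0,0,0.015],[0,0,0.03],[0,0,0.05],[0,0,0.07],[0,0,0.092],[0,0,0.092],[0,0,0.092],[0,0,0.092],[0,0,0.092]], grip=[85,85,85,85,85,85,85,85,85])

```text
t: 18.45
eef_pos: [0.4713, 0.0435, 0.2082]
tcp_rot: [[0.997, -0.071, 0.001], [-0.071, -0.997, -0.0], [0.001, 0.0, -1.0]]
force: [0.0, -0.2, -0.0]
width: 0.995
```

```bash
python3 plan.py .470 .044 .066 -.071
```

```text
t 18.45 pos [0.4713 0.0435 0.2082] w 0.995 F [ 0.  -0.2 -0. ]
travel [ -1.4  -0.4 142.2] rot [ 0.    -0.001 -0.001]
```

arm_command(travel=[[-1,0,30],[-1,0,70],[-1,0,110],[-1,0,134],[-1,0,142],[-1,0,142],[-1,0,142],[-1,0,142],[-1,0,142],[-1,0,142]], rotation=[[0,0,0],[0,0,0],[0,0,0],[0,0,0],[0,0,0],[0,0,0],[0,0,0],[0,0,0],[0,0,0],[0,0,0]], grip=[85,85,85,85,85,60,40,20,10,10])

```text
t: 19.7
eef_pos: [0.47, 0.0442, 0.0672]
tcp_rot: [[0.997, -0.071, 0.002], [-0.071, -0.997, 0.0], [0.002, -0.001, -1.0]]
force: [-1.0, -0.1, 6.6]
width: 0.307
```

arm_command(travel=[[0,0,0],[0,0,-5],[0,0,-25],[0,0,-60],[0,0,-95],[0,0,-130],[0,0,-140],[0,0,-140]], rotation=[[0,0,0],[0,0,0],[0,0,0],[0,0,0],[0,0,0],[0,0,0],[0,0,0],[0,0,0]], grip=[10,10,10,10,10,10,10,10])

```text
t: 20.7
eef_pos: [0.4694, 0.0443, 0.2065]
tcp_rot: [[0.998, -0.07, 0.001], [-0.07, -0.998, 0.001], [0.001, -0.001, -1.0]]
force: [-0.1, 0.6, -1.5]
width: 0.308
```

```bash
python3 plan.py .652 .038 .207 .022
```

```text
t 20.7 pos [0.4694 0.0443 0.2065] w 0.308 F [-0.1  0.6 -1.5]
travel [182.6  -6.5  -0.3] rot [-0.001 -0.001 -0.092]
```

arm_command(travel=[[20,-1,0],[55,-2,0],[95,-3,0],[135,-5,0],[162,-6,0],[177,-6.5,0],[183,-6.5,0],[183,-6.5,0],[183,-6.5,0],[183,-6.5,0]], rotation=[[0,0,-0.01],[0,0,-0.025],[0,0,-0.045],[0,0,-0.065],[0,0,-0.08],[0,0,-0.092],[0,0,-0.092],[0,0,-0.092],[0,0,-0.092],[0,0,-0.092]], grip=[10,10,10,10,10,10,10,10,10,10])

```text
t: 21.95
eef_pos: [0.6519, 0.0376, 0.2065]
tcp_rot: [[1.0, 0.021, -0.0], [0.021, -1.0, 0.0], [-0.0, -0.0, -1.0]]
force: [-0.1, 0.1, -1.4]
width: 0.31
```

```bash
python3 plan.py .652 .038 .068 .022
```

```text
t 21.95 pos [0.6519 0.0376 0.2065] w 0.31 F [-0.1  0.1 -1.4]
travel [ 1.000e-01 -3.000e-01  1.385e+02] rot [-0.     0.    -0.001]
```

arm_command(travel=[[0,0,35],[0,0,75],[0,0,110],[0,0,128],[0,0,136],[0,0,138],[0,0,138],[0,0,138],[0,0,138],[0,0,138]], rotation=[[0,0,0],[0,0,0],[0,0,0],[0,0,0],[0,0,0],[0,0,0],[0,0,0],[0,0,0],[0,0,0],[0,0,0]], grip=[10,10,10,10,10,10,10,32,50,85])

```text
t: 23.2
eef_pos: [0.6526, 0.0375, 0.0687]
tcp_rot: [[1.0, 0.021, 0.001], [0.021, -1.0, 0.0], [0.001, -0.0, -1.0]]
force: [0.3, 1.0, -0.3]
width: 0.781
```

arm_command(travel=[[0,0,0],[0,0,-20],[0,0,-60],[0,0,-110],[0,0,-140],[0,0,-140],[0,0,-140]], rotation=[[0,0,0],[0,0,0],[0,0,0],[0,0,0],[0,0,0],[0,0,0],[0,0,0]], grip=[85,85,85,85,85,85,85])

```text
t: 24.08
eef_pos: [0.6521, 0.0376, 0.2086]
tcp_rot: [[1.0, 0.021, 0.0], [0.021, -1.0, 0.0], [0.0, -0.0, -1.0]]
force: [0.2, 1.3, -1.5]
width: 0.994
```

```bash
python3 plan.py .4648 -.0095 .208 -.071; python3 chk.py 3
```

```text
t 24.075 pos [0.6521 0.0376 0.2086] w 0.994 F [ 0.2  1.3 -1.5]
travel [-188.2   43.1    0.6] rot [-0.    -0.     0.092]
top yellow 0.73 zmax 0.1277 [654.8 -79. ] rackmm [  0.4 -88. ] 13.7 [654.8 -79.1] rackmm [  0.4 -88.1] 13.5
top blue 0.94 zmax 0.128 [652.6 -20.2] rackmm [ -0.5 -29.2] 13.6 [652.7 -20.2] rackmm [ -0.4 -29.2] 13.5
top green 0.76 zmax 0.1237 [652.4  38. ] rackmm [ 0.5 29. ] 13.8 [652.4  38.1] rackmm [ 0.5 29.1] 13.8
top red 0.59 zmax 0.1285 [463.6  -8.6] rackmm [-189.2  -13.5] 13.3
scene yellow 0.89 zmax 0.1284 [651.5 -69. ] rackmm [ -2.7 -78. ] 25.0 [657.2 -80.6] rackmm [  2.7 -89.6] 13.3
scene blue 0.6 zmax 0.1279 [655.5 -21.9] rackmm [  2.4 -31. ] 12.9 [654.9 -21.5] rackmm [  1.7 -30.5] 13.5
scene green 0.71 zmax 0.1278 [655.4  35.9] rackmm [ 3.5 26.9] 12.4 [654.5  36.4] rackmm [ 2.6 27.4] 13.2
scene red 0.6 zmax 0.1261 [467.  -10.9] rackmm [-185.9  -15.8] 12.7 [466.8 -10.5] rackmm [-186.1  -15.4] 13.0
```

arm_command(travel=[[-30,7,0],[-70,16,0],[-110,25,0],[-145,33,0],[-175,40,0],[-188,43,0],[-188,43,0],[-188,43,0],[-188,43,0]], rotation=[[0,0,0.015],[0,0,0.03],[0,0,0.05],[0,0,0.07],[0,0,0.092],[0,0,0.092],[0,0,0.092],[0,0,0.092],[0,0,0.092]], grip=[85,85,85,85,85,85,85,85,85])

```text
t: 25.7
eef_pos: [0.4664, -0.0092, 0.2082]
tcp_rot: [[0.998, -0.07, 0.0], [-0.07, -0.998, -0.0], [0.001, 0.0, -1.0]]
force: [-0.0, 0.3, 0.4]
width: 0.993
```

```bash
python3 plan.py .4648 -.0092 .066 -.071
```

```text
t 25.7 pos [ 0.4664 -0.0092  0.2082] w 0.993 F [-0.   0.3  0.4]
travel [-1.700e+00  1.000e-01  1.422e+02] rot [ 0.    -0.001  0.001]
```

arm_command(travel=[[-1,0,30],[-1,0,70],[-1,0,110],[-1,0,134],[-1,0,142],[-1,0,142],[-1,0,142],[-1,0,142],[-1,0,142],[-1,0,142]], rotation=[[0,0,0],[0,0,0],[0,0,0],[0,0,0],[0,0,0],[0,0,0],[0,0,0],[0,0,0],[0,0,0],[0,0,0]], grip=[85,85,85,85,85,60,40,20,10,10])

```text
t: 26.95
eef_pos: [0.4649, -0.0092, 0.0671]
tcp_rot: [[0.997, -0.071, 0.002], [-0.071, -0.997, 0.0], [0.002, -0.0, -1.0]]
force: [-0.1, 0.1, 5.7]
width: 0.309
```

arm_command(travel=[[0,0,0],[0,0,-5],[0,0,-25],[0,0,-60],[0,0,-95],[0,0,-130],[0,0,-140],[0,0,-140]], rotation=[[0,0,0],[0,0,0],[0,0,0],[0,0,0],[0,0,0],[0,0,0],[0,0,0],[0,0,0]], grip=[10,10,10,10,10,10,10,10])

```text
t: 27.95
eef_pos: [0.4643, -0.009, 0.2065]
tcp_rot: [[0.998, -0.07, 0.001], [-0.07, -0.998, 0.001], [0.001, -0.001, -1.0]]
force: [-0.7, 0.3, -1.8]
width: 0.306
```

```bash
python3 plan.py .6508 .096 .207 .022
```

```text
t 27.95 pos [ 0.4643 -0.009   0.2065] w 0.306 F [-0.7  0.3 -1.8]
travel [ 178.6 -117.9   -0.2] rot [-0.001 -0.001 -0.092]
```

arm_command(travel=[[20,-13,0],[55,-36,0],[95,-63,0],[130,-86,0],[158,-104,0],[173,-114,0],[179,-118,0],[179,-118,0],[179,-118,0],[179,-118,0]], rotation=[[0,0,-0.01],[0,0,-0.025],[0,0,-0.045],[0,0,-0.065],[0,0,-0.08],[0,0,-0.092],[0,0,-0.092],[0,0,-0.092],[0,0,-0.092],[0,0,-0.092]], grip=[10,10,10,10,10,10,10,10,10,10])

```text
t: 29.2
eef_pos: [0.6508, 0.0951, 0.2064]
tcp_rot: [[1.0, 0.02, -0.0], [0.02, -1.0, 0.0], [-0.0, -0.0, -1.0]]
force: [-0.7, -0.2, -1.4]
width: 0.31
```

```bash
python3 plan.py .6508 .096 .068 .022
```

```text
t 29.2 pos [0.6508 0.0951 0.2064] w 0.31 F [-0.7 -0.2 -1.4]
travel [  0.   -0.8 138.4] rot [-0.     0.    -0.002]
```

arm_command(travel=[[0,-0.5,35],[0,-0.5,75],[0,-0.5,110],[0,-0.5,128],[0,-0.5,136],[0,-0.5,138],[0,-0.5,138],[0,-0.5,138],[0,-0.5,138],[0,-0.5,138]], rotation=[[0,0,0],[0,0,0],[0,0,0],[0,0,0],[0,0,0],[0,0,0],[0,0,0],[0,0,0],[0,0,0],[0,0,0]], grip=[10,10,10,10,10,10,10,32,50,85])

```text
t: 30.45
eef_pos: [0.6515, 0.0962, 0.0687]
tcp_rot: [[1.0, 0.021, 0.001], [0.021, -1.0, 0.0], [0.001, -0.0, -1.0]]
force: [0.2, 1.3, -0.4]
width: 0.779
```

arm_command(travel=[[0,0,0],[0,0,-20],[0,0,-60],[0,0,-110],[0,0,-150],[0,0,-190],[0,0,-200],[0,0,-200],[0,0,-200]], rotation=[[0,0,0],[0,0,0],[0,0,0],[0,0,0],[0,0,0],[0,0,0],[0,0,0],[0,0,0],[0,0,0]], grip=[85,85,85,85,85,85,85,85,85])

```text
t: 31.58
eef_pos: [0.6506, 0.0962, 0.2672]
tcp_rot: [[1.0, 0.021, -0.002], [0.021, -1.0, -0.0], [-0.002, 0.0, -1.0]]
force: [-0.4, -0.4, 0.8]
width: 0.995
```

```bash
python3 chk.py 4
```

```text
top yellow 0.56 zmax 0.1285 [654.9 -79.1] rackmm [  0.5 -88.1] 13.7 [654.9 -79.1] rackmm [  0.5 -88.1] 13.6
top blue 0.64 zmax 0.129 [652.8 -20.2] rackmm [ -0.4 -29.2] 13.7 [653.  -20.2] rackmm [ -0.1 -29.3] 13.7
top green 0.76 zmax 0.1282 [652.3  38. ] rackmm [ 0.5 29. ] 13.8 [652.2  38. ] rackmm [ 0.3 29. ] 13.6
top red none
scene yellow 0.88 zmax 0.1279 [657.  -80.5] rackmm [  2.6 -89.5] 13.6 [657.  -80.2] rackmm [  2.5 -89.3] 13.6
scene blue 0.8 zmax 0.1279 [649.2 -11.5] rackmm [ -3.7 -20.4] 24.1 [654.9 -21.4] rackmm [  1.7 -30.5] 13.4
scene green 0.72 zmax 0.1275 [655.8  35.5] rackmm [ 3.9 26.4] 11.9 [650.2  51.4] rackmm [-1.4 42.5] 27.2
scene red 0.9 zmax 0.1279 [657.4  92.4] rackmm [ 6.7 83.2] 9.0 [653.2  95. ] rackmm [ 2.6 85.9] 13.2
```

View pics/chk_4_scene.png

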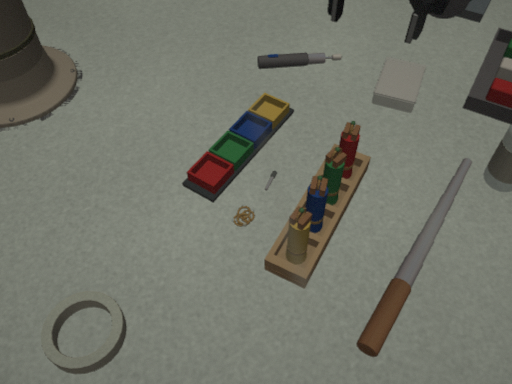

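All four clamps stand upright in their pockets: yellow (298,238), blue (316,205), green (334,178) and red (349,150). The cups are empty and the gripper is clear, so I'm handing in.

```bash
python3 -c "
from workcell import *
print(sign_off())"
```

```text
the job is handed in; nothing more can be done
None
```

All four clamps now stand in the wooden rack in reverse order. Yellow, the left-most at the start, is in the right-most pocket, followed by blue, green and red going left. I handed the job in at about 32 s on the robot's clock.

**Final checks:**
- **Position, top camera:** yellow, blue and green are within about 1 mm of their pocket centres. This camera did not detect red in the last check.
- **Position, scene camera:** it placed red about 3 mm from its pocket centre.
- **Height:** every clamp's top was at about 128 mm. That matches standing on the 12 mm pocket floor.
- **Upright and clear:** in the last picture all four are upright, the cups are empty, and the gripper is well above everything.

**Disagreements:**
- The scene camera's positions differ from the top camera's by about 2–3 mm. That is roughly the calibration error.
- A few scene-camera fits on partly hidden handles came out at the wrong radius (9 to 27 mm instead of 14), so I disregarded them.

I did not measure the clamps' motion directly. Repeated pictures showed the clamps already placed had not moved.

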